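Load the tension slide and draw it to the mark

ROBOT

A 6-joint arm with a two-finger parallel gripper is mounted at the origin on a cart in front of the work surface, level with it; the furniture and walls round the work are solid. World frame = base frame: x ahead of the robot, y to its left, z up, the work surface at z = 0. Lengths are in mm, angles in rad, forces in N, time in s.
With the tool pointing down it reaches from about 350 to 875 mm from the base axis. Payload 4.2 kg.
Tool frame: the origin (TCP) lies at the very end of the fingers, on their centre line; the grasp point (between the pads) lies arm.grip_point_offset behind it (arm.grip_point_offset is the distance from the TCP to the grasp point, in mm); z points along the fingers, y is the line along which they close (so a half turn about z gives the same grasp; the last joint's range is limited). The gripper opens to 85 mm and grips with 20 to 120 N. Pads are 22 mm wide; open, the fingers measure 114 mm over their backs; the gripper's body (76 mm by 85 mm) begins 54 mm behind the grasp point. The pads swing forward as they close: fully open they stand 13 mm farther back than shut.
Start: joints at [1.433, 0.385, 0.008, 0, -1.194, -0.259], TCP at [241.51, 576.431, 231.312] pointing down, gripper open.
Joint ranges: [-3.14, 3.14], [-1.21, 2.06], [-1.07, 1.41], [-3.16, 2.05], [-2.99, -0.16], [-3.1, 3.1]. Speed limits (rad/s): [2.79, 2.79, 3.14, 3.14, 3.14, 3.14].

INTERFACE

Orientations are given as a unit quaternion [x, y, z, w].
In Python, from bench import arm, cams, ticket gives the robot as it stands.
- The arm moves only by the tool servo_tool, never from a script. Its argument "commands" is a list that holds one entry, the list of rows, each a list of 7 numbers: the closure in counts, from 0 (fully open) to 255 (shut), then the shift along the tool's x, y, z in m, then the turn, a rotation vector about the tool's x, y, z in degrees. In form: [[[grip, x, y, z, ax, ay, az], ...]]. A call has 1 to 10 rows; each row shifts and turns the commanded pose from where the row before left it, along the tool's axes as they then stand; what a row does not reach is not made up. A row lasts 1/12 s, in which the tool goes at most 41.7 mm and 7.16 degrees, less where a joint would pass 70% of its speed; a pose out of reach is approached as far as the arm can. A call with a gripper value outside its range is refused whole. The fingers move at their own pace and stop on an object; the grip force is fixed at half the most. Time passes only in rows, so rows that do not move let the fingers close. It gives the time, the measured TCP pose, the force, the opening and the grip force at its end, in the units of the state.
- arm.read_state(): the state, without advancing time (a new reading comes with each control period).
- cams.get_image(name): name is "side" or "top" or "wrist"; returns a dict with "frame" (400x640x3 uint8, blue, green, red), "K" (3x3 intrinsics, pixels), "T" (4x4, takes a point from camera to world coordinates). Camera axes: x right, y up, looking along -z (the intrinsics and any distortion apply to the point x, -y, -z); pixel columns grow to the right and rows downward; lengths in mm; the calibration is good to about 2 mm. The wrist camera is an equidistant fisheye: a pixel r from the principal point sees the ray r / f radians off the axis. A picture is of the moment at which its call begins. There is no depth.
- ticket.job_done(): hands the job in; it is judged then, once.
The state is a dict: "clock": time; "joints": joint angles; "joint_vel": joint speeds; "joint_efforts": joint torques, N m; "position": TCP position; "ee_rot": TCP orientation; "contact_force": force on the tool from outside, world axes, zero at the start; "wrist_torque": the same for the moment, N m; "gripper_width": finger opening in mm; "grasp_force": force on a finger pad.
Only numpy, scipy, OpenCV 4.12 (cv2) and the standard library are available. Lean on these libraries where they do the work, as an engineer would, in place of code of your own. Each camera call takes 0.05 s, during which the arm holds its last target. There are 200 camera calls.

TASK

Get the spring tension slide ready for a reading: thread the large brass disc and then the small dark steel disc down over its post, each fully home and let go. Then, leaving the red mark as it is set and the other things on the bench where they are, pull the slide out by its black upright grip, against its spring, until the pointer lines up with the mark. Keep it there: the job finishes with you still holding the grip, because the slide springs back if it is let go.

Things in the scene. Friction and masses are not known exactly. Their poses are not given: they have to be found in the camera images.
- fixture: Tension slide, screwed to the bench: a grey bed 260 x 90 x 10 mm with blue end blocks, carrying an aluminium carriage. Origin on the bench surface; the bed reaches from 155 mm in front of the origin to 105 mm behind it. Its z points up, its x axis points to the rear; the carriage is pulled along -x (the front end, roughly towards the robot). y points to the side with the scale, the pointer and the red mark.
- slide (a joint): Travel of the carriage: 0 at rest against its rear stop, growing to 0.075 m as it is pulled to the front. A spring draws it back to 0: 6 N at rest plus 1 N for each 10 mm of travel.
- mark (a joint): Where the red mark is set: the travel (m) of the carriage at which the pointer lines up with it. A stiff clip; stays where it is.
- post_foot (a point): Foot of the steel post, on the upper face of the carriage (a deck 56 mm wide, 34 mm above the bench), on the post's axis. Moves with the carriage. The post is upright, 12 mm in diameter and 58 mm tall, its top 10 mm tapered to 6 mm. The grip stands 105 mm in front of it.
- grip (a point): Point on the black upright grip, 62 mm above the bench, on its centre line. The grip is a rounded block 12 mm thick along the pull direction, 40 mm wide across it; its top is 81 mm above the bench, and below it, under 38 mm, is its foot on the carriage. Moves with the carriage. Axes as the fixture's.
- pointer (a point): Tip of the black pointer on the +y side of the carriage, 35 mm above the bench, 65 mm behind the grip's centre line. Moves with the carriage. Axes as the fixture's.
- mark_line (a point): Tip of the red mark, a red clip 12 mm wide and 32 mm high on the +y edge of the bed. The pointer lines up when it stands beside this tip (same place along the fixture's x). Axes as the fixture's.
- brass_disc_mid (a point): Centre of the large brass disc: outer diameter 56 mm, 20 mm thick, bore 17 mm right through, 0.11 to 0.22 kg; lies flat on the bench at the start. z along its bore. When home its centre is 10 mm above the post foot.
- steel_disc_mid (a point): Centre of the small dark steel disc: outer diameter 42 mm, 20 mm thick, bore 17 mm right through, 0.07 to 0.14 kg; lies flat on the bench at the start. z along its bore. When home on top of the brass disc its centre is 30 mm above the post foot.
- brass_disc: The same brass disc; origin at the centre of its underside.
- steel_disc: The same steel disc; origin at the centre of its underside.
- weight: Bystander: brass knob weight, 24 mm across, 30 mm high. Origin under its centre.
- marker: Bystander: white marker with a red cap, 133 mm long, lying on the bench. Origin under its centre.
- calc: Bystander: dark calculator, 108 x 66 x 13 mm, lying flat. Origin under its centre.
- weight_case: Bystander: small wooden case, 67 x 130 x 46 mm. Origin under its centre.
- wrap_reel: Fixed obstacle: the big wrap reel with red and white spars, which overhangs the left part of the bench (from about 0.1 m to the left of the robot's middle, right out to the front edge of the worktop). Nothing is handled there; draw the arm in before swinging past it.

How it is judged (in metres and radians):
On the way, in this order (a step that is already met when the one before it is completed fails the run):
1. the brass disc is fully home on the post and let go (z of brass_disc_mid in the frame of post_foot between 0.007 and 0.012 m and horizontal distance between brass_disc_mid and post_foot below 0.005 m and angle between brass_disc_mid's own z axis and vertical below 0.1 rad and contact force between the fingers and brass_disc below 0.1 N and contact force between the fingers and steel_disc below 0.1 N), for 0.2 s.
2. the steel disc is fully home on top of the brass disc and let go (all of step 1 and z of steel_disc_mid in the frame of post_foot between 0.026 and 0.032 m and horizontal distance between steel_disc_mid and post_foot below 0.005 m and angle between steel_disc_mid's own z axis and vertical below 0.1 rad), for 0.2 s.
3. the slide is held by the fingers with its pointer at the red mark, both discs home (z of brass_disc_mid in the frame of post_foot between 0.007 and 0.012 m and horizontal distance between each of brass_disc_mid, steel_disc_mid and post_foot below 0.005 m and angle between each of brass_disc_mid, steel_disc_mid's own z axis and vertical below 0.1 rad and z of steel_disc_mid in the frame of post_foot between 0.026 and 0.032 m and x of pointer in the frame of mark_line between -0.005 and 0.005 m and contact force between the fingers and fixture above 3 N), for 0.3 s.
At the end, for the whole second after the job is handed in: Brass disc below, steel disc on top, both flat on the post and fully home within 2 mm and not touched by the fingers; the pointer within 5 mm of the red mark along the slide, the slide still, the fingers holding it against its spring with more than 3 N (all of step 3 and velocity of joint slide between -0.01 and 0.01 m/s and contact force between the fingers and brass_disc below 0.1 N and contact force between the fingers and steel_disc below 0.1 N); the arm keeps its last pose, push and grip.
It fails at once if the brass weight is moved by more than 3 cm (distance of weight from where it was at the start of the episode above 0.03 m).
It fails at once if the red marker is moved by more than 3 cm (distance of marker from where it was at the start of the episode above 0.03 m).
It fails at once if the calculator is moved by more than 3 cm (distance of calc from where it was at the start of the episode above 0.03 m).
It fails at once if the wooden case is moved by more than 3 cm (distance of weight_case from where it was at the start of the episode above 0.03 m).
It fails at once if the red mark is moved by more than 4 mm (distance of mark_line from where it was at the start of the episode above 0.004 m).
It also fails if it takes over 72 s, if anything falls off the work surface, if the arm or the gripper's body presses on something with over 40 N, if the wrist force passes 120 N, or if a joint passes its speed limit or range.

## Working session

There is one attempt and no reset: what is moved stays moved. The work goes in short steps, Python scripts to look and compute and a tool call to move; the robot and the scene stay as the last step left them, time stands still between calls to the robot, and variables do not carry over. Pictures are saved under pics/ and viewed, at most 10 in all, crops included, and the job is handed in when it is done.

Besides the shell and the picture viewer there is one more tool, called after "Emit:" by a JSON object that holds its "method" and its "body". servo_tool: Moves the arm, as the interface text tells. Its arguments: {"type":"object","properties":{"commands":{"type":"array","items":{"type":"array","items":{"type":"array","items":{"type":"number"}}}}},"required":["commands"]}

```bash
mkdir -p pics; cat > h.py <<'E'
from bench import arm, cams, ticket
import numpy as np, cv2
from scipy.spatial.transform import Rotation as R
def shot(name,fn,crop=None,scale=1):
    d=cams.get_image(name); f=d["frame"]
    np.savez(fn.replace('.png','.npz'),K=d["K"],T=d["T"])
    if crop: x0,y0,x1,y1=crop; f=f[y0:y1,x0:x1]
    cv2.imwrite(fn,cv2.resize(f,None,fx=scale,fy=scale,interpolation=cv2.INTER_CUBIC))
    return d
def px(d,u,v,z,fish=False):
    K,T=np.array(d["K"]),np.array(d["T"])
    a=(u-K[0,2])/K[0,0]; b=(v-K[1,2])/K[1,1]
    if fish:
        r=np.hypot(a,b); s=np.tan(r)/r if r>1e-9 else 1; a*=s;b*=s
    ray=T[:3,:3]@np.array([a,-b,-1.]); o=T[:3,3]
    return o+ray*(z-o[2])/ray[2]
def proj(d,p,fish=False):
    K,T=np.array(d["K"]),np.array(d["T"])
    c=T[:3,:3].T@(np.array(p)-T[:3,3]); a=c[0]/-c[2]; b=-c[1]/-c[2]
    if fish:
        r=np.hypot(a,b); s=np.arctan(r)/r if r>1e-9 else 1;a*=s;b*=s
    return K[0,0]*a+K[0,2],K[1,1]*b+K[1,2]
E
python3 - <<'E'
from h import *
shot("top","pics/top0.png",None,1.25); shot("side","pics/side0.png",None,1.25)
s=arm.read_state(); print(s, arm.grip_point_offset)
print(R.from_quat(s["ee_rot"]).as_matrix().round(3))
E
```

```text
{'clock': 0.1, 'joints': array([ 1.43259567e+00,  3.85490250e-01,  6.75837554e-03, -4.04305339e-04,
       -1.19398476e+00, -2.58601283e-01]), 'joint_vel': array([-0.00034946, -0.00200742,  0.00535114,  0.00183448,  0.00138693,
       -0.00015384]), 'joint_efforts': array([-3.74134625e-04, -3.93317449e+01,  1.88930529e+01,  4.19793919e+00,
       -2.58117347e-03,  2.11194092e-06]), 'position': array([241.33513251, 575.96825448, 230.32751374]), 'ee_rot': array([ 9.80367835e-01, -1.97174927e-01, -1.29791727e-04,  9.69717407e-04]), 'contact_force': array([-0.18637327,  0.00741259,  0.07459004]), 'wrist_torque': array([0.00803488, 0.03123375, 0.00712555]), 'grasp_force': 0.0, 'gripper_width': 85.2963448270592} 18.700000000000003
[[ 0.922 -0.387 -0.001]
 [-0.387 -0.922 -0.002]
 [ 0.     0.002 -1.   ]]
```

View pics/top0.png

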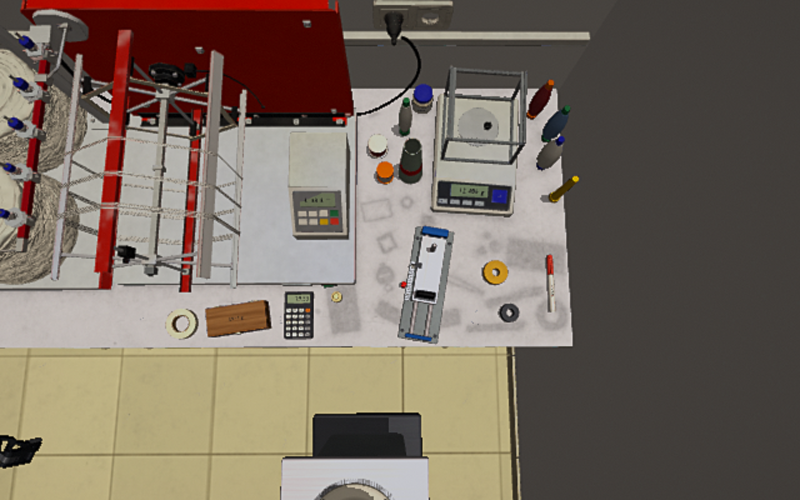

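View pics/side0.png

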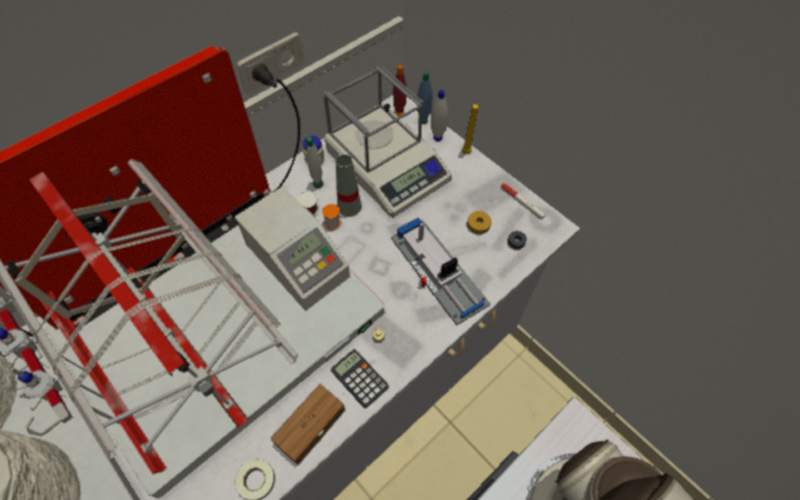

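The top view shows the fixture at about (427,285), brass disc (495,272), steel disc (509,313), marker (550,283), calculator (298,315), weight (337,297), case (238,318). The gripper is at the lower left edge (15,450). I'll enlarge the work area next.

```bash
python3 - <<'E'
from h import *
d=shot("top","pics/top1.png",(305,175,455,280),5)
for n,u,v,z in [("brass",495,272,20),("steel",509,313,20),("weight",337,297,30),("calc",298,315,13),("front edge",500,346,0),("fixfront",418,340,20),("fixrear",437,230,20),("reel spar low",187,290,100),("marker",550,283,8),("white ring",181,323,10)]:
    print(n,px(d,u/1.25,v/1.25,z).round(0))
print(d["T"][:3,3])
E
```

```text
brass [ 552. -316.   20.]
steel [ 459. -344.   20.]
weight [495.  41.  30.]
calc [457. 129.  13.]
front edge [ 386. -325.    0.]
fixfront [ 400. -139.   20.]
fixrear [ 650. -186.   20.]
reel spar low [504. 349. 100.]
marker [ 528. -444.    8.]
white ring [440. 391.  10.]
[ 381.72052661  -76.3343422  1220.35080578]
```

View pics/top1.png

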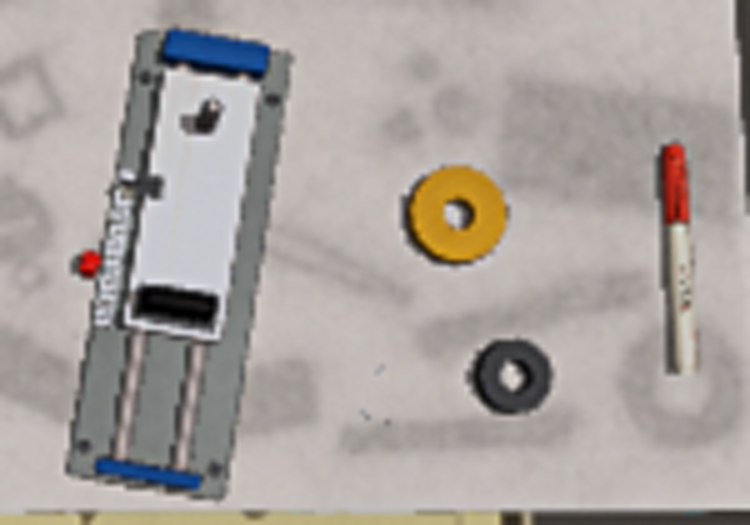

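The crop shows the post foot near (195,125) with its top at (210,100), grip top (176,303), pointer tip (118,186), red mark (90,262), brass bore (458,213), steel bore (512,376) and the bed corners. Next I compute positions and the swing path.

```bash
python3 - <<'E'
from h import *
d=np.load("pics/top1.npz")
for n,u,v,z in [("bedRL",140,32,10),("bedRR",290,52,10),("bedFR",225,497,10),("bedFL",68,472,10),("posttop",211,100,92),("postfoot",191,127,34),("griptop",176,303,81),("pointer",115,186,35),("mark",98,262,32),("brass",458,214,20),("steel",512,376,20)]:
    print(n,px(d,u/5+305,v/5+175,z).round(1))
tx=np.array([.922,-.387]);ty=np.array([-.387,-.922])
P=[np.array([241.3,576])]+[365*np.array([np.cos(a),np.sin(a)]) for a in np.radians([67,50,33,16,-1])]+[np.array([552,-316])]
for a,b in zip(P,P[1:]): q=b-a; print(b.round(0),q@tx,q@ty,np.hypot(*q)/41.7)
E
```

```text
bedRL [ 660.  -138.9   10. ]
bedRR [ 648. -226.   10.]
bedFR [ 393.5 -183.4   10. ]
bedFL [407.6 -95.7  10. ]
posttop [ 603.5 -172.5   92. ]
postfoot [ 599.4 -165.9   34. ]
griptop [ 495.1 -152.8   81. ]
pointer [ 565.6 -122.6   35. ]
mark [ 523.1 -112.8   32. ]
brass [ 551.3 -318.    20. ]
steel [ 459.6 -344.8   20. ]
[143. 336.] 1.9002335960708194 259.4848761128979 6.223283179193702
[235. 280.] 106.64287287896902 16.37632363800031 2.5875508423169244
[306. 199.] 97.19511286458605 46.840114720363886 2.5875508423169244
[351. 101.] 79.25342449856637 73.21052531587597 2.587550842316925
[365.  -6.] 54.385740684086585 93.18303237188493 2.587550842316924
[ 552 -316] 292.2920154777212 213.08822784097705 8.674973413273987
```

Emit:
{"method": "servo_tool", "body": {"commands": [[[0,0,0.037,0,0,0,0],[0,0,0.037,0,0,0,0],[0,0,0.037,0,0,0,0],[0,0,0.037,0,0,0,0],[0,0,0.037,0,0,0,0],[0,0,0.037,0,0,0,0],[0,0.002,0.037,0,0,0,0],[0,0.0355,0.0055,0,0,0,0],[0,0.0355,0.0055,0,0,0,0],[0,0.0355,0.0055,0,0,0,0]]]}}

```text
clock: 0.98
position: [234.9, 279.6, 231.9]
ee_rot: [0.981, -0.195, 0.0, -0.001]
contact_force: [0.7, 1.0, -0.5]
gripper_width: 85.3
grasp_force: 0.0
```

Emit:
{"method": "servo_tool", "body": {"commands": [[[0,0.0325,0.0155,0,0,0,0],[0,0.0325,0.0155,0,0,0,0],[0,0.0325,0.0155,0,0,0,0],[0,0.0265,0.0245,0,0,0,0],[0,0.0265,0.0245,0,0,0,0],[0,0.0265,0.0245,0,0,0,0],[0,0.018,0.031,0,0,0,0],[0,0.018,0.031,0,0,0,0],[0,0.018,0.031,0,0,0,0],[0,0,0,0,0,0,0]]]}}

```text
clock: 1.82
position: [365.2, -10.0, 231.0]
ee_rot: [0.98, -0.201, -0.001, 0.001]
contact_force: [0.5, 0.5, 0.2]
gripper_width: 85.3
grasp_force: 0.0
```

Emit:
{"method": "servo_tool", "body": {"commands": [[[0,0.0323,0.0235,0,0,0,0],[0,0.0323,0.0235,0,0,0,0],[0,0.0323,0.0235,0,0,0,0],[0,0.0323,0.0235,0,0,0,0],[0,0.0323,0.0235,0,0,0,0],[0,0.0323,0.0235,0,0,0,0],[0,0.0323,0.0235,0,0,0,0],[0,0.0323,0.0235,0,0,0,0],[0,0.0323,0.0235,0,0,0,-6.6],[0,0,0,0,0,0,-6.6]]]}}

```text
clock: 2.65
position: [554.7, -317.6, 228.3]
ee_rot: [0.997, -0.082, -0.001, 0.001]
contact_force: [0.6, 0.0, -0.2]
gripper_width: 85.2
grasp_force: 0.0
```

Emit:
{"method": "servo_tool", "body": {"commands": [[[0,0,0,0.03,0,0,0],[0,0,0,0.03,0,0,0],[0,0,0,0.03,0,0,0],[0,0,0,0,0,0,0],[0,0,0,0,0,0,0]]]}}

```text
clock: 3.07
position: [551.4, -312.4, 139.8]
ee_rot: [0.997, -0.083, -0.002, -0.0]
contact_force: [0.9, -0.3, 1.4]
gripper_width: 85.3
grasp_force: 0.0
```

```bash
python3 - <<'E'
from h import *
d=shot("wrist","pics/w0.png",None,1.25)
s=arm.read_state(); print(s["position"],s["joints"]);print(R.from_quat(s["ee_rot"]).as_matrix().round(3))
print(d["K"],d["T"].round(2))
for p in [(551.3,-318,20),(459.6,-344.8,20),(603.5,-172.5,92)]: print(np.array(proj(d,p,True))*1.25)
E
```

```text
[ 552.89768716 -312.96207818  142.13949931] [-2.60342413e-01  4.72542485e-01 -8.70628101e-02  1.16477045e-03
 -1.01068233e+00  1.66498251e+00]
[[ 0.986 -0.165  0.   ]
 [-0.165 -0.986 -0.001]
 [ 0.     0.001 -1.   ]]
[[309.70691629   0.         317.28418603]
 [  0.         309.70691629 205.83608083]
 [  0.           0.           1.        ]] [[-1.7000e-01  9.4000e-01  2.9000e-01  6.2522e+02]
 [-9.9000e-01 -1.6000e-01 -5.0000e-02 -3.2554e+02]
 [-0.0000e+00 -2.9000e-01  9.6000e-01  2.8209e+02]
 [ 0.0000e+00  0.0000e+00  0.0000e+00  1.0000e+00]]
[403.65281072 248.154788  ]
[455.49661835 353.02619931]
[146.93264403 238.02936051]
```

View pics/w0.png

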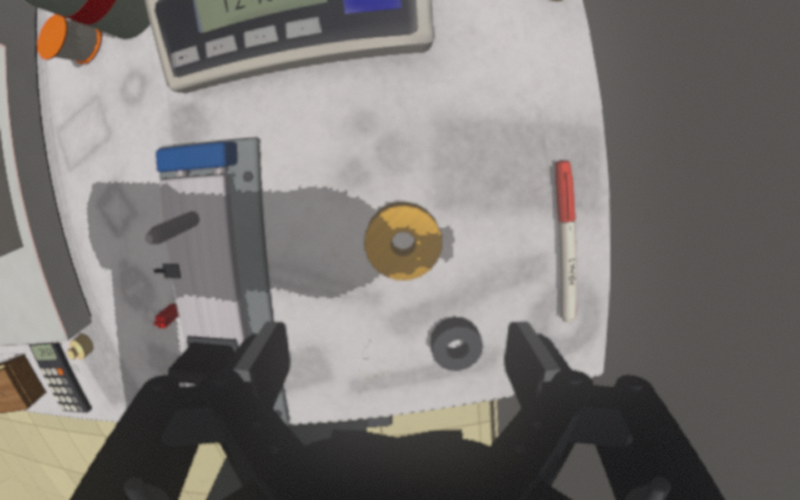

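The wrist view shows brass bore at (403,241), steel bore at (457,344), fingertips at about (268,340) and (523,340), post from (195,218) foot to (152,238) top, and red mark tip (176,309). I'll convert these.

```bash
python3 - <<'E'
from h import *
d=np.load("pics/w0.npz")
f=cv2.imread("pics/w0.png")
for n,u,v,z in [("brass",403,240,20),("brassouter",403,239,20),("steel",457,342,20),("posttop",152,238,92),("postfoot",195,219,34),("pointer",155,271,35),("mark",176,309,32)]:
    print(n,px(d,u/1.25,v/1.25,z,True).round(1))
print(np.array(proj(d,(552.9,-313,142.1),True))*1.25, np.array(proj(d,(552.9,-313,160.8),True))*1.25)
E
```

```text
brass [ 557.2 -318.5   20. ]
brassouter [ 557.9 -318.6   20. ]
steel [ 469.5 -347.    20. ]
posttop [ 602.8 -176.4   92. ]
postfoot [ 602.1 -174.8   34. ]
pointer [ 570.3 -124.8   35. ]
mark [ 535.6 -130.6   32. ]
[395.8660961  328.36128603] [395.7510756  352.08616995]
```

Emit:
{"method": "servo_tool", "body": {"commands": [[[0,0.001,0.0015,0.03,0,0,0],[0,0.001,0.0015,0.03,0,0,0],[0,0.001,0.0015,0.03,0,0,0],[0,0,0,0.01,0,0,0],[0,0,0,0,0,0,0],[0,0,0,0,0,0,0]]]}}

```text
clock: 3.62
position: [556.0, -318.2, 43.4]
ee_rot: [0.997, -0.083, 0.001, 0.001]
contact_force: [-0.1, 0.5, 0.7]
gripper_width: 85.6
grasp_force: 0.0
```

```bash
python3 - <<'E'
from h import *
s=arm.read_state(); print(s["position"])
d=shot("wrist","pics/w1.png",(190,170,450,350),3)
s=arm.read_state(); print(s["position"]);print(R.from_quat(s["ee_rot"]).as_matrix().round(3)); p=s["position"]
for q in [p,(555,-318,20),(551,-318,20),(559,-318,20)]: u=np.array(proj(d,q,True)); print((u-[190,170])*3)
E
```

```text
[ 555.97281202 -318.19285049   43.37793593]
[ 556.4255734  -318.3184618    44.12168724]
[[ 0.986 -0.165  0.004]
 [-0.165 -0.986 -0.002]
 [ 0.005  0.001 -1.   ]]
[378.35639389 279.4566586 ]
[378.30648223 229.58473358]
[381.68719123 247.75398304]
[374.87209145 211.08874031]
```

View pics/w1.png

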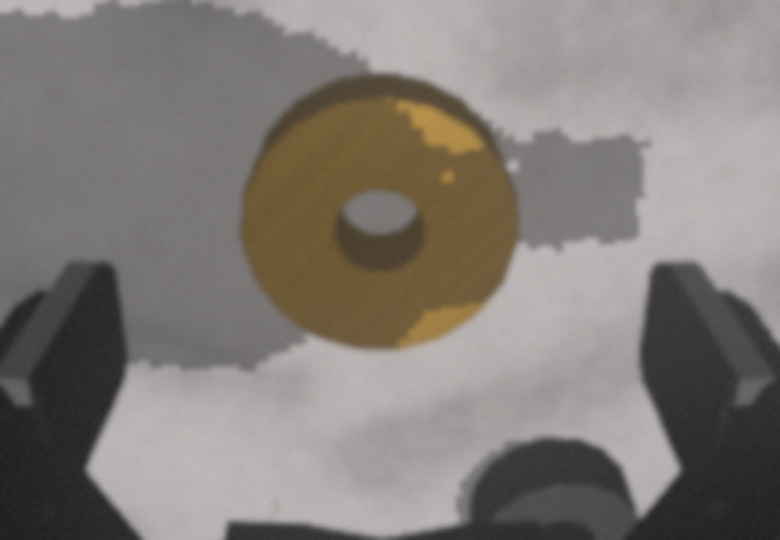

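Brass centre appears at (379,228) in the crop, within 1 mm of under the TCP, so I descend and grip.

Emit:
{"method": "servo_tool", "body": {"commands": [[[0,-0.001,0,0.014,0,0,0],[0,0,0,0.014,0,0,0],[0,0,0,0.013,0,0,0],[0,0,0,0,0,0,0],[0,0,0,0,0,0,0]]]}}

```text
clock: 4.08
position: [554.6, -317.9, 2.1]
ee_rot: [0.997, -0.083, 0.001, 0.0]
contact_force: [0.1, 0.3, 0.4]
gripper_width: 85.4
grasp_force: 0.0
```

Emit:
{"method": "servo_tool", "body": {"commands": [[[255,0,0,0,0,0,0],[255,0,0,0,0,0,0],[255,0,0,0,0,0,0],[255,0,0,0,0,0,0],[255,0,0,0,0,0,0],[255,0,0,0,0,0,0],[255,0,0,0,0,0,0]]]}}

```text
clock: 4.67
position: [554.8, -318.0, 2.7]
ee_rot: [0.997, -0.083, 0.002, 0.001]
contact_force: [-0.5, 1.7, 6.1]
gripper_width: 53.5
grasp_force: 62.9
```

Emit:
{"method": "servo_tool", "body": {"commands": [[[255,0,0,-0.03,0,0,0],[255,0,0,-0.034,0,0,0],[255,0,0,-0.034,0,0,0],[255,0,0,-0.03,0,0,0],[255,0.008,-0.031,0,0,0,0],[255,0.008,-0.031,0,0,0,0],[255,0.009,-0.031,0,0,0,0],[255,0,0,0,0,0,0],[255,0,0,0,0,0,0],[255,0,0,0,0,0,0]]]}}

```text
clock: 5.5
position: [593.3, -229.9, 128.4]
ee_rot: [0.997, -0.083, -0.0, -0.0]
contact_force: [-0.3, 0.0, -0.7]
gripper_width: 53.7
grasp_force: 63.8
```

```bash
python3 - <<'E'
from h import *
d=shot("wrist","pics/w2.png",(120,100,390,300),2.9)
cv2.imwrite("pics/w2full.png",d["frame"])
d2=cams.get_image("side");cv2.imwrite("pics/s2full.png",d2["frame"]);np.savez("pics/s2full.npz",K=d2["K"],T=d2["T"])
s=arm.read_state(); p=s["position"];print(p,s["gripper_width"],s["contact_force"]);print(R.from_quat(s["ee_rot"]).as_matrix().round(3))
for q in [p,p+[0,0,18],(602,-173,92),(602,-173,34)]: u=np.array(proj(d,q,True)); print((u-[120,100])*2.9)
E
```

```text
[ 592.94658114 -230.70163253  128.28250828] 53.90442706485577 [ 0.68007599 -0.23684258 -0.63673683]
[[ 0.986 -0.167 -0.   ]
 [-0.167 -0.986  0.   ]
 [-0.     0.    -1.   ]]
[573.50069586 474.06612103]
[573.60155175 525.61090782]
[310.34946684 396.23198435]
[365.9060999  317.43396457]
```

View pics/w2.png

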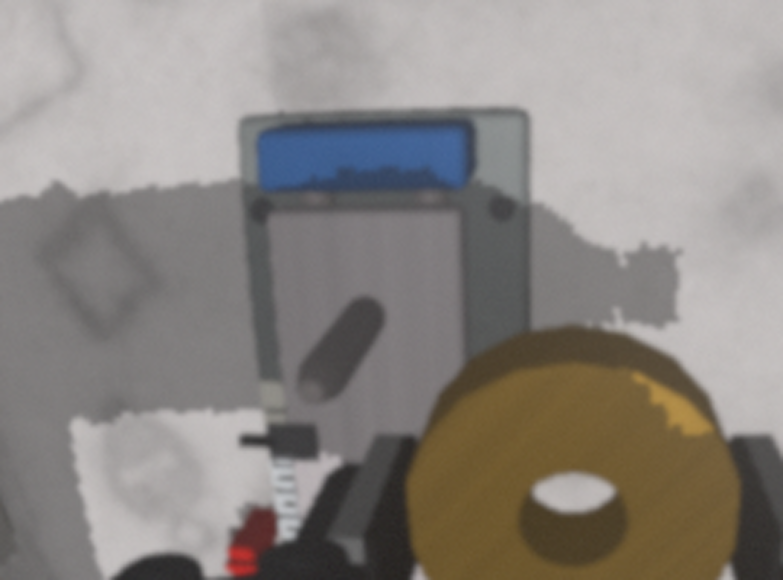

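Post top is at (314,390) and foot at (368,311); the bore's upper rim is centred at (574,520).

```bash
python3 - <<'E'
from h import *
d=np.load("pics/w2.npz")
c=lambda u,v,z: px(d,u/2.9+120,v/2.9+100,z,True)
a=c(314,390,92);f=c(368,311,34);b=c(574,520,128.3+17.6);print(a,f,b)
t=np.array([592.95,-230.7,0])
for n,p in(("top",a),("foot",f)):
    q=p-b; print(n,.986*q[0]-.166*q[1],-.166*q[0]-.986*q[1])
f=cv2.imread("pics/s2full.png");u,v=proj(np.load("pics/s2full.npz"),(602,-173,92));print(u,v)
u,v=int(u),int(v);cv2.imwrite("pics/s2.png",cv2.resize(f[v-40:v+50,u-60:u+70],None,fx=5,fy=5,interpolation=2))
E
```

```text
[ 603.32630728 -174.25247806   92.        ] [ 603.74917876 -174.04562429   34.        ] [ 593.75255755 -230.90163821  145.9       ]
top 0.03595664762562123 -57.44531435909998
foot 0.4185702074575097 -57.71946884446109
337.533133083605 178.7069911504939
```

Emit:
{"method": "servo_tool", "body": {"commands": [[[255,0,-0.025,0,0,0,0],[255,0,-0.025,0,0,0,0],[255,0,-0.0075,0,0,0,0],[255,0,0,0.015,0,0,0],[255,0,0,0.015,0,0,0],[255,0,0,0,0,0,0],[255,0,0,0,0,0,0],[255,0,0,0,0,0,0]]]}}

```text
clock: 6.27
position: [603.3, -174.1, 99.0]
ee_rot: [0.997, -0.083, 0.0, 0.0]
contact_force: [-0.4, 1.0, -0.9]
gripper_width: 53.4
grasp_force: 63.8
```

```bash
python3 - <<'E'
from h import *
d=shot("wrist","pics/w3.png",(240,180,400,300),4.5)
s=arm.read_state(); p=s["position"];print(p,s["contact_force"])
for q in [p+[1,0,17.6],(603.5,-174.2,92)]: u=np.array(proj(d,q,True)); print((u-[240,180])*4.5)
E
```

```text
[ 603.58542867 -174.05108093   99.34544683] [ 0.27900284 -0.20464198 -0.87669693]
[338.51000901 444.45340296]
[342.56079898 346.75252362]
```

View pics/w3.png

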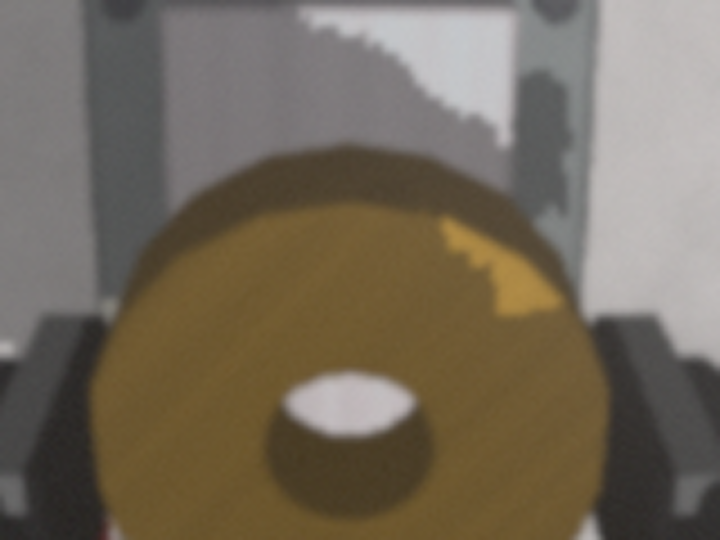

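The bore is centred at (349,445) in the view, in line with the predicted post. I descend gently.

Emit:
{"method": "servo_tool", "body": {"commands": [[[255,0,0,0.006,0,0,0],[255,0,0,0.006,0,0,0],[255,0,0,0.006,0,0,0],[255,0,0,0.006,0,0,0],[255,0,0,0,0,0,0]]]}}

```text
clock: 6.73
position: [601.8, -173.1, 72.4]
ee_rot: [0.997, -0.083, -0.002, -0.0]
contact_force: [-0.5, -0.3, -1.7]
gripper_width: 53.5
grasp_force: 63.8
```

Emit:
{"method": "servo_tool", "body": {"commands": [[[255,0,0,0.008,0,0,0],[255,0,0,0.008,0,0,0],[255,0,0,0.008,0,0,0],[255,0,0,0.007,0,0,0],[255,0,0,0.002,0,0,0],[255,0,0,0.002,0,0,0],[255,0,0,0,0,0,0],[255,0,0,0,0,0,0]]]}}

```text
clock: 7.4
position: [603.3, -173.3, 39.5]
ee_rot: [0.997, -0.083, 0.0, 0.0]
contact_force: [0.1, 0.3, -0.8]
gripper_width: 53.4
grasp_force: 63.8
```

Emit:
{"method": "servo_tool", "body": {"commands": [[[255,0,0,0.0015,0,0,0],[255,0,0,0.0015,0,0,0],[255,0,0,0,0,0,0],[255,0,0,0,0,0,0]]]}}

```text
clock: 7.73
position: [603.4, -173.3, 36.7]
ee_rot: [0.997, -0.083, 0.0, 0.0]
contact_force: [0.1, -0.0, -0.6]
gripper_width: 53.6
grasp_force: 63.9
```

Emit:
{"method": "servo_tool", "body": {"commands": [[[0,0,0,0,0,0,0],[0,0,0,0,0,0,0],[0,0,0,0,0,0,0],[0,0,0,0,0,0,0],[0,0,0,0,0,0,0],[0,0,0,0,0,0,0],[0,0,0,-0.01,0,0,0],[0,0,0,-0.025,0,0,0],[0,0,0,-0.035,0,0,0],[0,0,0,-0.032,0,0,0]]]}}

```text
clock: 8.57
position: [602.8, -173.3, 140.0]
ee_rot: [0.997, -0.083, -0.0, 0.0]
contact_force: [-0.3, -0.6, 0.2]
gripper_width: 85.6
grasp_force: 0.0
```

Emit:
{"method": "servo_tool", "body": {"commands": [[[0,0,0,0,0,0,0],[0,-0.0182,0.0323,0,0,0,0],[0,-0.0182,0.0323,0,0,0,0],[0,-0.0182,0.0323,0,0,0,0],[0,-0.0182,0.0323,0,0,0,0],[0,-0.0182,0.0323,0,0,0,0],[0,-0.0182,0.0323,0,0,0,0],[0,0,0,0,0,0,0],[0,0,0,0,0,0,0]]]}}

```text
clock: 9.32
position: [462.0, -347.8, 139.0]
ee_rot: [0.996, -0.085, 0.0, 0.0]
contact_force: [0.1, 1.5, -0.1]
gripper_width: 85.6
grasp_force: 0.0
```

```bash
python3 - <<'E'
from h import *
d=cams.get_image("wrist"); f=d["frame"]
s=arm.read_state(); p=s["position"];print(p,s["contact_force"])
np.savez("pics/w4.npz",K=d["K"],T=d["T"]); cv2.imwrite("pics/w4full.png",f)
u=np.array(proj(d,(463,-346,20),True));print(u)
a=f[120:360,0:420]; cv2.imwrite("pics/w4.png",cv2.resize(a,None,fx=1.9,fy=1.9,interpolation=2))
E
```

```text
[ 462.96557085 -346.90615346  138.95056184] [0.65359354 0.89211682 0.00525397]
[314.41016282 199.58752544]
```

View pics/w4.png

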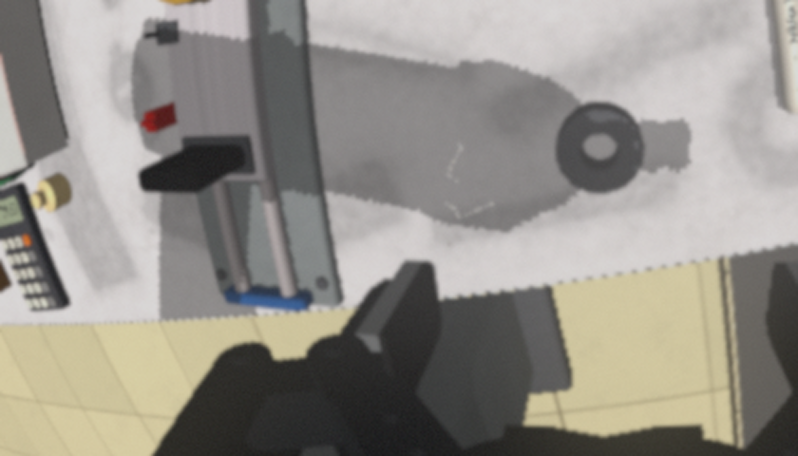

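Steel is at (599,147) in the crop, right ahead of the tool. Pointer tip is at about (148,31), mark tip (177,115), grip's top front edge between about (141,180) and (245,158).

Emit:
{"method": "servo_tool", "body": {"commands": [[[0,0.0005,0,0.033,0,0,0],[0,0,0,0.035,0,0,0],[0,0,0,0.03,0,0,0],[0,0,0,0.02,0,0,0],[0,0,0,0.014,0,0,0],[0,0,0,0,0,0,0],[0,0,0,0,0,0,0],[0,0,0,0,0,0,0]]]}}

```text
clock: 10.03
position: [465.3, -346.2, 7.4]
ee_rot: [0.997, -0.082, 0.001, 0.0]
contact_force: [0.1, 0.3, 0.3]
gripper_width: 85.5
grasp_force: 0.0
```

```bash
python3 - <<'E'
from h import *
s=arm.read_state(); print(s["position"],s["contact_force"])
d=np.load("pics/w4.npz")
c=lambda u,v,z: px(d,u/1.9,v/1.9+120,z,True).round(1)
print(c(148,31,35),c(177,115,32),c(599,147,20),c(141,180,81),c(245,158,81))
E
```

```text
[ 465.26096724 -346.15936503    7.43383401] [0.05524438 0.33562191 0.27376435]
[ 572.3 -127.3   35. ] [ 524.7 -131.5   32. ] [ 464.9 -347.1   20. ] [ 503.1 -140.4   81. ] [ 501.9 -207.6   81. ]
```

Down 4 mm more and close.

Emit:
{"method": "servo_tool", "body": {"commands": [[[0,-0.001,0,0.004,0,0,0],[0,0,0,0,0,0,0],[255,0,0,0,0,0,0],[255,0,0,0,0,0,0],[255,0,0,0,0,0,0],[255,0,0,0,0,0,0],[255,0,0,0,0,0,0],[255,0,0,0,0,0,0],[255,0,0,0,0,0,0],[255,0,0,0,0,0,0]]]}}

```text
clock: 10.87
position: [463.0, -346.4, 3.2]
ee_rot: [0.997, -0.083, 0.0, 0.0]
contact_force: [-0.6, 0.6, 5.9]
gripper_width: 40.3
grasp_force: 59.9
```

Emit:
{"method": "servo_tool", "body": {"commands": [[[255,0,0,-0.03,0,0,0],[255,0,0,-0.034,0,0,0],[255,0,0,-0.034,0,0,0],[255,0,0,-0.03,0,0,0],[255,0.0218,-0.0272,0,0,0,0],[255,0.0218,-0.0272,0,0,0,0],[255,0.0218,-0.0272,0,0,0,0],[255,0.0218,-0.0272,0,0,0,0],[255,0.0218,-0.0272,0,0,0,0],[255,0,0,0,0,0,0]]]}}

```text
clock: 11.7
position: [597.0, -226.5, 129.6]
ee_rot: [0.997, -0.081, 0.001, -0.0]
contact_force: [0.5, -1.1, -2.4]
gripper_width: 39.5
grasp_force: 61.0
```

Emit:
{"method": "servo_tool", "body": {"commands": [[[255,0,0,0,0,0,0],[255,0,0,0,0,0,0],[255,0,0,0,0,0,0]]]}}

```text
clock: 11.95
position: [591.7, -230.7, 129.8]
ee_rot: [0.996, -0.084, -0.001, -0.0]
contact_force: [-0.9, -0.3, -0.7]
gripper_width: 39.9
grasp_force: 61.0
```

```bash
python3 - <<'E'
from h import *
d=shot("wrist","pics/w5.png",(120,100,390,300),2.9)
s=arm.read_state(); p=s["position"];print(p,s["gripper_width"],s["contact_force"])
for q in [p,p+[0,0,16.8],(603.5,-174.2,92),(603.5,-174.2,54)]: u=np.array(proj(d,q,True)); print((u-[120,100])*2.9)
E
```

```text
[ 591.72365186 -230.87738017  130.10608292] 40.285317123289666 [ 0.07851919  0.86311184 -0.17522873]
[569.72078299 473.88190266]
[569.40797061 521.86988092]
[310.24048496 381.11001679]
[349.42671183 327.60785571]
```

View pics/w5.png

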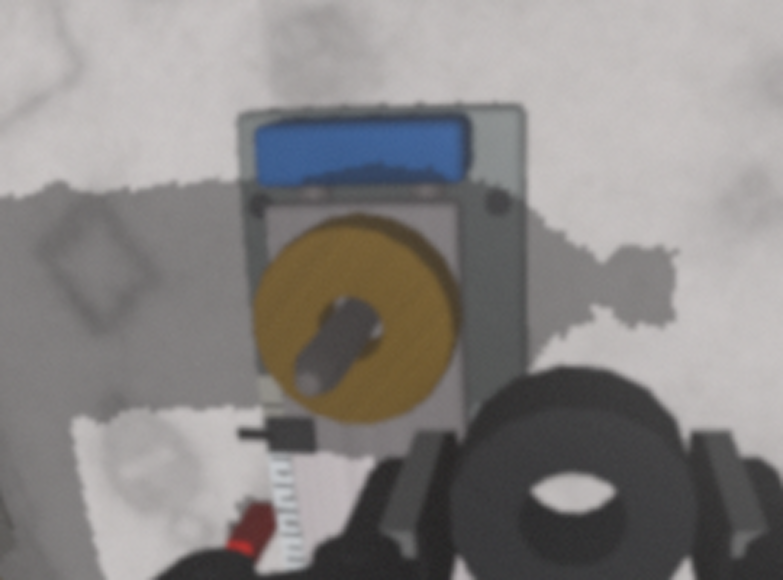

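The brass disc sits flat and centred on the deck. The post tip is at (311,384) and the steel bore's upper rim is centred at (573,520). Pointer tip is at (239,434).

```bash
python3 - <<'E'
from h import *
d=np.load("pics/w5.npz")
c=lambda u,v,z: px(d,u/2.9+120,v/2.9+100,z,True)
a=c(311,384,92);b=c(573,520,130.1+16.8);q=a-b
print(a,b,.986*q[0]-.166*q[1],-.166*q[0]-.986*q[1])
print(c(239,434,35))
E
```

```text
[ 602.80067308 -174.19030175   92.        ] [ 591.97148076 -231.5053574   146.9       ] 1.1632843942524858 -58.310290800289906
[ 570.59510592 -124.34083748   35.        ]
```

Emit:
{"method": "servo_tool", "body": {"commands": [[[255,0.001,-0.025,0,0,0,0],[255,0,-0.025,0,0,0,0],[255,0,-0.008,0,0,0,0],[255,0,0,0.015,0,0,0],[255,0,0,0.015,0,0,0],[255,0,0,0,0,0,0],[255,0,0,0,0,0,0],[255,0,0,0,0,0,0]]]}}

```text
clock: 12.67
position: [603.6, -173.9, 101.2]
ee_rot: [0.997, -0.083, 0.001, 0.0]
contact_force: [0.9, 0.3, -1.8]
gripper_width: 39.9
grasp_force: 61.1
```

Emit:
{"method": "servo_tool", "body": {"commands": [[[255,0,0,0.006,0,0,0],[255,0,0,0.006,0,0,0],[255,0,0,0.006,0,0,0],[255,0,0,0.006,0,0,0],[255,0,0,0,0,0,0],[255,0,0,0,0,0,0]]]}}

```text
clock: 13.17
position: [603.0, -173.1, 75.6]
ee_rot: [0.997, -0.083, -0.001, 0.0]
contact_force: [-0.2, 0.5, -0.9]
gripper_width: 40.2
grasp_force: 61.1
```

Emit:
{"method": "servo_tool", "body": {"commands": [[[255,0,0,0.006,0,0,0],[255,0,0,0.006,0,0,0],[255,0,0,0.0045,0,0,0],[255,0,0,0,0,0,0],[255,0,0,0,0,0,0]]]}}

```text
clock: 13.58
position: [603.1, -173.1, 59.3]
ee_rot: [0.997, -0.083, -0.001, 0.0]
contact_force: [-0.8, 0.4, -1.7]
gripper_width: 39.9
grasp_force: 61.1
```

Emit:
{"method": "servo_tool", "body": {"commands": [[[255,0,0,0.0015,0,0,0],[255,0,0,0,0,0,0],[255,0,0,0,0,0,0],[0,0,0,0,0,0,0],[0,0,0,0,0,0,0],[0,0,0,0,0,0,0],[0,0,0,0,0,0,0],[0,0,0,0,0,0,0],[0,0,0,0,0,0,0],[0,0,0,0,0,0,0]]]}}

```text
clock: 14.42
position: [603.4, -173.1, 58.4]
ee_rot: [0.997, -0.083, 0.0, 0.0]
contact_force: [-0.4, 0.2, -0.2]
gripper_width: 85.4
grasp_force: 0.0
```

Emit:
{"method": "servo_tool", "body": {"commands": [[[0,0,0,-0.01,0,0,0],[0,0,0,-0.025,0,0,0],[0,0,0,-0.035,0,0,0],[0,0,0,-0.015,0,0,0],[0,0,0,0,0,0,0],[0,0,0,0,0,0,0]]]}}

```text
clock: 14.92
position: [604.0, -173.0, 145.3]
ee_rot: [0.997, -0.083, 0.002, -0.0]
contact_force: [-0.3, 0.5, -0.2]
gripper_width: 85.7
grasp_force: 0.0
```

Emit:
{"method": "servo_tool", "body": {"commands": [[[0,-0.035,0,0,0,0,0],[0,-0.035,0,0,0,0,0],[0,-0.035,0,0,0,0,0],[0,0,0,0,0,0,7],[0,0,0,0,0,0,7],[0,0,0,0,0,0,7],[0,0,0,0,0,0,7],[0,0,0,0,0,0,7],[0,0,0,0,0,0,7],[0,0,0,0,0,0,7]]]}}

```text
clock: 15.75
position: [498.8, -155.6, 142.1]
ee_rot: [0.871, -0.492, -0.001, 0.001]
contact_force: [0.8, 0.3, 0.2]
gripper_width: 85.3
grasp_force: 0.0
```

Emit:
{"method": "servo_tool", "body": {"commands": [[[0,0,0,0,0,0,7],[0,0,0,0,0,0,7],[0,0,0,0,0,0,7],[0,0,0,0,0,0,7],[0,0,0,0,0,0,7],[0,0,0,0,0,0,6],[0,0,0,0,0,0,0],[0,0,0,0,0,0,0],[0,0,0,0,0,0,0]]]}}

```text
clock: 16.5
position: [499.4, -155.7, 142.8]
ee_rot: [-0.647, 0.763, 0.0, -0.0]
contact_force: [-0.0, -0.3, -0.2]
gripper_width: 85.5
grasp_force: 0.0
```

```bash
python3 - <<'E'
from h import *
d=shot("wrist","pics/w6.png",None,1.25)
s=arm.read_state(); p=s["position"];print(p,s["joints"]);print(R.from_quat(s["ee_rot"]).as_matrix().round(3))
for q in [p,(499.7,-156.3,81),(603.2,-173.8,92)]: print(np.array(proj(d,q,True))*1.25)
E
```

```text
[ 499.48407367 -155.66307755  142.89877104] [ 8.24560490e-03  2.98731283e-01 -3.65046329e-01 -1.01040872e-04
 -9.08027896e-01 -1.72874680e-01]
[[-0.164 -0.986 -0.001]
 [-0.986  0.164  0.   ]
 [ 0.     0.001 -1.   ]]
[396.91582358 330.28975792]
[396.14047493 277.90810682]
[214.33994983 282.4897752 ]
```

View pics/w6.png

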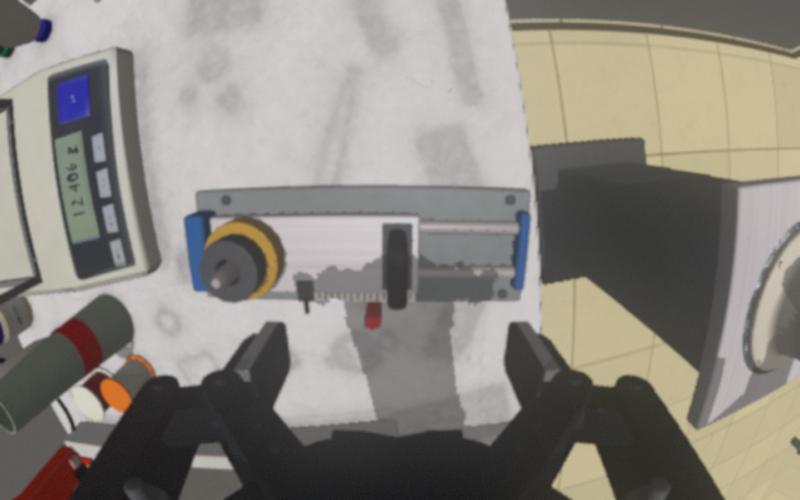

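Both discs are seated on the post, with the post tip at (218,280). The grip is at (397,268), pointer tip at (307,312) and mark at (373,307) in its upper part. I compute the travel from these.

```bash
python3 - <<'E'
from h import *
d=np.load("pics/w6.npz"); e=np.array([.986,-.166,0])
c=lambda u,v,z: px(d,u/1.25,v/1.25,z,True)
f=cv2.imread("pics/w6.png").astype(int); b,g,r=f[...,0],f[...,1],f[...,2]
m=(r>1.6*g)&(r>1.6*b)&(r>60); ys,xs=np.nonzero(m[290:340,350:400]); print("red",xs.min()+350,xs.max()+350,ys.min()+290,ys.max()+290)
for y in range(ys.min(),ys.max()+1,3): w=xs[ys==y]; print(y+290,w.min()+350,w.max()+350)
sub=g[296:316:2,298:318]; print(sub)
for n,u,v,z in [("pt",308,311,35),("mk",373.5,305,32),("mkb",373.5,325,32),("grip",397,268,81),("post",218,281,92)]:
    p=c(u,v,z); print(n,p.round(1),(p@e).round(1))
E
```

```text
red 365 379 304 328
304 370 377
307 371 378
310 369 378
313 368 378
316 367 379
319 365 379
322 366 379
325 366 379
328 370 373
[[ 90  78  75  74  74  74  74  74  75  75  73  73  75  74  82  99 120 139
  148 147]
 [101  85  80  77  75  73  71  72  69  69  73  74  75  76  84 100 120 136
  146 148]
 [142 126 116 110 103  93  81  72  67  72  84  94 101 103 109 120 132 139
  143 144]
 [189 180 176 171 159 136 107  83  69  82 116 147 160 167 173 175 172 167
  161 153]
 [200 198 197 194 181 155 121  89  72  87 127 165 184 195 197 196 196 195
  191 184]
 [201 201 200 197 186 164 132  98  74  83 120 157 180 193 199 199 199 199
  199 198]
 [201 201 201 199 190 169 139 104  77  79 110 148 173 190 198 200 200 199
  200 201]
 [202 203 202 201 196 181 153 115  82  78 104 140 169 189 199 201 201 200
  201 201]
 [203 202 202 202 201 190 168 135 108 103 124 155 178 194 201 202 202 202
  200 200]
 [204 203 201 200 200 196 187 176 166 164 173 185 195 199 202 203 201 201
  201 201]]
pt [ 569.6 -124.8   35. ] 582.4
mk [ 522. -121.   32.] 534.8
mkb [ 525.  -105.2   32. ] 535.1
grip [ 498.3 -162.    81. ] 518.2
post [ 600.5 -174.3   92. ] 621.0
```

Emit:
{"method": "servo_tool", "body": {"commands": [[[0,0.002,0,0.03,0,0,0],[0,0,0,0.03,0,0,0],[0,0,0,0.02,0,0,0],[0,0,0,0.012,0,0,0],[0,0,0,0.004,0,0,0],[0,0,0,0,0,0,0],[0,0,0,0,0,0,0],[0,0,0,0,0,0,0]]]}}

```text
clock: 17.22
position: [500.4, -157.7, 48.4]
ee_rot: [-0.646, 0.763, -0.001, 0.001]
contact_force: [0.1, -0.1, -0.0]
gripper_width: 85.5
grasp_force: 0.0
```

Emit:
{"method": "servo_tool", "body": {"commands": [[[255,0,0,0,0,0,0],[255,0,0,0,0,0,0],[255,0,0,0,0,0,0],[255,0,0,0,0,0,0],[255,0,0,0,0,0,0],[255,0,0,0,0,0,0],[255,0,0,0,0,0,0],[255,0,0,0,0,0,0],[255,0,0,0,0,0,0],[255,0,0,0,0,0,0]]]}}

```text
clock: 18.05
position: [498.9, -157.6, 47.5]
ee_rot: [-0.646, 0.764, 0.0, -0.0]
contact_force: [-4.0, 1.3, 4.9]
gripper_width: 11.1
grasp_force: 60.0
```

Emit:
{"method": "servo_tool", "body": {"commands": [[[255,0,0,0,0,0,0],[255,0,0,0,0,0,0],[255,0,0,0,0,0,0]]]}}

```text
clock: 18.3
position: [499.0, -157.6, 47.5]
ee_rot: [-0.646, 0.764, 0.0, -0.0]
contact_force: [-3.2, 1.4, 6.7]
gripper_width: 11.3
grasp_force: 60.0
```

Emit:
{"method": "servo_tool", "body": {"commands": [[[255,0,0.001,0,0,0,0],[255,0,0.003,0,0,0,0],[255,0,0.005,0,0,0,0],[255,0,0.006,0,0,0,0],[255,0,0.006,0,0,0,0],[255,0,0.006,0,0,0,0],[255,0,0.006,0,0,0,0],[255,0,0.005,0,0,0,0],[255,0,0.003,0,0,0,0],[255,0,0.001,0,0,0,0]]]}}

```text
clock: 19.13
position: [462.0, -151.1, 47.6]
ee_rot: [-0.646, 0.763, -0.003, 0.003]
contact_force: [9.2, -4.3, -7.8]
gripper_width: 11.1
grasp_force: 58.4
```

Emit:
{"method": "servo_tool", "body": {"commands": [[[255,0,0.002,0,0,0,0],[255,0,0.003,0,0,0,0],[255,0,0.0015,0,0,0,0],[255,0,0,0,0,0,0],[255,0,0,0,0,0,0]]]}}

```text
clock: 19.55
position: [456.1, -150.1, 47.6]
ee_rot: [-0.646, 0.763, -0.003, 0.003]
contact_force: [9.4, -5.5, -7.6]
gripper_width: 10.8
grasp_force: 58.8
```

```bash
python3 - <<'E'
from h import *
e=np.array([.986,-.166,0])
s=arm.read_state(); print(s["position"],s["position"]@e,s["contact_force"],s["gripper_width"])
d=shot("wrist","pics/w7.png"); f=d["frame"].astype(int); b,g,r=f[...,0],f[...,1],f[...,2]
m=((r>1.6*g)&(r>1.6*b)&(r>50)).astype(np.uint8)
n,l,st,ce=cv2.connectedComponentsWithStats(m)
for i in range(1,n):
    if st[i,4]>10: print("red",st[i],ce[i], px(d,*ce[i],28,True).round(1))
gp=s["position"]; 
for off,z in [(65,35)]:
    p=s["position"]+off*e; 
    for lat in (30,38,44): q=p+lat*np.array([.166,.986,0]); q[2]=z; print("ptr pred",lat,np.round(proj(d,q,True),1))
E
```

```text
[ 456.09856931 -150.11786505   47.56473456] 474.6327549427681 [ 9.36584633 -5.45606097 -7.64662119] 10.805650551447831
red [  0 305  10  31 193] [  3.27979275 321.87564767] [851.1 -92.5  28. ]
red [ 40 319  22  26  85] [ 51.91764706 328.44705882] [731.4 -93.3  28. ]
red [ 10 330  30  41 465] [ 24.62795699 350.64946237] [836.2 -50.9  28. ]
red [  9 396  14   4  32] [ 15.34375 398.15625] [1035.7   87.4   28. ]
ptr pred 30 [213.1 294.4]
ptr pred 38 [215.  304.8]
ptr pred 44 [216.5 312.3]
```

```bash
python3 - <<'E'
from h import *
e=np.array([.986,-.166,0])
for n in("top","side"):
    d=cams.get_image(n); f=d["frame"].astype(int); b,g,r=f[...,0],f[...,1],f[...,2]
    u,v=map(int,proj(d,(523,-115,28))); 
    w=np.clip(r-1.3*np.maximum(g,b)-15,0,None)[v-9:v+10,u-9:u+10]
    Y,X=np.mgrid[v-9:v+10,u-9:u+10]
    if w.sum()>0:
        c=(w*X).sum()/w.sum(),(w*Y).sum()/w.sum()
        for z in(20,28): p=px(d,*c,z); print(n,c,z,p.round(1),(p@e).round(1), int((w>0).sum()))
    cv2.imwrite(f"pics/{n}8.png",d["frame"])
E
```

```text
side (np.float64(338.5260029717682), np.float64(227.86478454680534)) 20 [ 517.8 -100.7   20. ] 527.3 4
side (np.float64(338.5260029717682), np.float64(227.86478454680534)) 28 [515.  -97.4  28. ] 524.0 4
```

```bash
python3 - <<'E'
from h import *
e=np.array([.986,-.166,0])
for fn,s in(("top0",1.25),("side0",1.25)):
    d=np.load(f"pics/{fn}.npz"); f=cv2.imread(f"pics/{fn}.png").astype(int); b,g,r=f[...,0],f[...,1],f[...,2]
    u,v=[int(a*s) for a in proj(d,(523,-115,28))]
    w=np.clip(r-1.3*np.maximum(g,b)-15,0,None)[v-14:v+15,u-14:u+15]
    Y,X=np.mgrid[v-14:v+15,u-14:u+15]
    k=w>0; c=((w*X).sum()/w.sum()/s,(w*Y).sum()/w.sum()/s)
    print(fn,c,X[k].min()/s,X[k].max()/s,Y[k].min()/s,Y[k].max()/s,int(k.sum()))
    for z in(16,24,32): p=px(d,*c,z); print(z,p.round(1),(p@e).round(1))
E
```

```text
top0 (np.float64(322.655776819308), np.float64(227.16715915695448)) 320.8 324.8 224.8 229.6 33
16 [ 525.6 -107.7   16. ] 536.2
24 [ 524.7 -107.5   24. ] 535.2
32 [ 523.7 -107.3   32. ] 534.2
side0 (np.float64(338.4421155729677), np.float64(224.0303297420829)) 336.8 340.0 220.8 228.8 44
16 [ 527.9 -110.3   16. ] 538.8
24 [ 525. -107.   24.] 535.4
32 [ 522.1 -103.7   32. ] 532.0
```

Emit:
{"method": "servo_tool", "body": {"commands": [[[255,0,0.002,0,0,0,0],[255,0,0.002,0,0,0,0],[255,0,0.001,0,0,0,0],[255,0,0,0,0,0,0],[255,0,0,0,0,0,0],[255,0,0,0,0,0,0]]]}}

```text
clock: 20.2
position: [451.4, -149.3, 47.6]
ee_rot: [-0.646, 0.763, -0.003, 0.003]
contact_force: [9.5, -5.1, -8.7]
gripper_width: 10.9
grasp_force: 58.9
```

```bash
python3 - <<'E'
from h import *
e=np.array([.986,-.166,0])
s=arm.read_state(); print(s["position"],s["position"]@e,s["contact_force"],s["gripper_width"],s["joint_vel"].round(3))
# pointer: dark spot near predicted place in the side picture
for n in("side","top"):
    d=cams.get_image(n); f=d["frame"]; q=s["position"]+65*e+44*np.array([.166,.986,0]); q[2]=35
    u,v=proj(d,q); m=proj(d,(524,-109,28)); print(n,u,v,"mark",m); u,v=int(u),int(v)
    print(f[v-7:v+8,u-9:u+10].max(axis=2))
E
```

```text
[ 451.43760435 -149.31998602   47.55828633] 469.9045955670254 [ 9.50574131 -5.13079256 -8.7467563 ] 10.935852273570772 [ 0.001  0.     0.    -0.002 -0.     0.001]
side 341.82615905686333 220.44615996872395 mark (np.float64(339.3139058982056), np.float64(223.12169754458193))
[[ 80  80  77  76  79  77  77  76  76  76  78  77  77  77  77  77  76  75
   76]
 [ 80  78  78  76  76  76  77  75  75  77  75  76  73  76  75  76  76  76
   73]
 [ 78  78  78  76  75  75  76  73  75  74  75  75  75  75  75  75  73  74
   75]
 [ 77  77  76  76  75  75  73  75  72  73  74  75  74  72  73  74  73  72
   72]
 [ 75  76  77  75  75  74  73  75  72  74  72  73  74  73  74  72  73  74
   71]
 [ 74  74  74  75  75  74  73  72  73  72  73  72  72  72  70  73  71  72
   72]
 [ 74  75  75  75  75  72  72  73  71  71  72  71  70  72  72  70  70  71
   71]
 [ 74  73  72  73  74  73  73  73  71  71  71  71  71  70  71  70  71  72
   71]
 [ 73  73  71  73  74  72  72  72  71  72  70  71  71  71  70  71  70  71
   70]
 [ 74  71  71  71  72  71  71  71  72  71  70  72  70  70  69  71  69  69
   71]
 [ 72  72  72  
[... 1015 characters left out ...]
 205  85 145 138 168 132  48  72 217 219 217
  219]
 [164 161 104  76  98 140 144 146 100 128 134 116 100  72  83 116 107 120
  103]
 [112 107 101 103 103 106 107 108 106 110 112 110 113 113 114 115 107 104
   57]
 [123 124 125 127 125 127 126 127 127 128 128 130 131 133 131 128  86  65
   81]
 [138 139 139 140 140 141 140 141 141 142 142 143 145 145  98  90  62  81
  101]
 [146 147 148 148 149 150 148 149 151 152 152 154 156 150  96  83  83  87
   99]
 [158 158 158 158 159 159 158 159 159 159 160 162 162 107  72  73  94  96
   94]
 [164 165 165 164 165 164 164 165 166 166 169 171 164 104  77  91  97  98
   77]
 [170 169 171 170 171 172 172 171 172 173 174 166 113  85  83  95  99  92
   60]]
```

```bash
python3 - <<'E'
from h import *
e=np.array([.986,-.166,0])
for n,fi in(("top",0),("wrist",1)):
    d=cams.get_image(n); f=d["frame"]; h=cv2.cvtColor(f,cv2.COLOR_BGR2HSV)
    m=cv2.inRange(h,(12,120,50),(30,255,255)); k,l,st,ce=cv2.connectedComponentsWithStats(m)
    q=(574.8,-170,54); u,v=proj(d,q,bool(fi)); print(n,"pred",u,v)
    for i in range(1,k):
        if st[i,4]>20 and np.hypot(*(ce[i]-[u,v]))<60:
            pts=np.argwhere(l==i)[:,::-1].astype(np.float32); c,r=cv2.minEnclosingCircle(pts); p=px(d,*c,52,bool(fi)); print(st[i],c,r,p.round(1),p@e)
E
```

```text
top pred 345.34283245054496 207.82077039666754
[334 206  20  19 126] (343.5, 215.375) 10.019612312316895 [ 554.  -164.7   52. ] 573.5489466849356
wrist pred 107.36390760141299 259.02072377128616
[  99  211   77   91 1862] (139.68235778808594, 257.1607971191406) 46.59122848510742 [ 550.6 -168.1   52. ] 570.8431981555315
```

```bash
python3 -c "
from bench import ticket
print(ticket.job_done())"
```

```text
the job is handed in; nothing more can be done
None
```

I handed the job in with both discs home on the post and the grip held, slide pulled out about 48 mm, which I estimate puts the pointer within 2 mm of the red mark (the arm blocked a direct view at the end); the hand-in gave no verdict.

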